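# Ease a sagging bolt out of its bent keeper and hold the crib gate ajar

### The arm

A 6-joint arm with a two-finger parallel gripper is mounted at the origin on the work surface. World frame = base frame: x ahead of the robot, y to its left, z up, the work surface at z = 0. Lengths are in m, angles in rad, forces in N, time in s.
With the tool pointing down it reaches from about 0.275 to 0.725 m from the base axis. Payload 15.9 kg.
Tool frame: the origin (TCP) lies at the very end of the fingers, on their centre line; the grasp point (between the pads) lies 19 mm behind it; z points along the fingers, y is the line along which they close (so a half turn about z gives the same grasp; the last joint's range is limited). The gripper opens to 85 mm and grips with 20 to 120 N. Pads are 22 mm wide; open, the fingers measure 114 mm over their backs; the gripper's body (76 mm by 85 mm) begins 54 mm behind the grasp point. The pads swing forward as they close: fully open they stand 13 mm farther back than shut.
Start: joints at [1.159, 0.213, -0.034, 1.323, 0, 1.571], TCP at [0.2, 0.458, 0.202] pointing down, gripper open.
Joint ranges: [-2.98, 2.98], [-0.74, 1.72], [-1.14, 1.35], [-2.1, 2.04], [-1.57, 1.44], [-3.14, 3.14]. Speed limits (rad/s): [1.89, 1.89, 2.39, 2.57, 3.14, 3.14].

### API

Orientations are given as a unit quaternion [x, y, z, w].
In Python, from workcell import * gives the robot as it stands.
- The arm moves only by the tool step_arm, never from a script. Its argument "plan" is a list of rows, each an object of numbers: "dx", "dy", "dz": the shift along the tool's x, y, z as a fraction of full scale; "rx", "ry", "rz": the turn, a rotation vector about the tool's x, y, z as a fraction of full scale. In form: [{"dx": .., "dy": .., "dz": .., "rx": .., "ry": .., "rz": ..}, ...]. A call has 1 to 5 rows; each row is the pose to reach, as a shift and turn from the pose commanded when the call began, along the tool's axes at that moment; what a row does not reach only later rows make up. Full scale, the value 1, is 0.2 m for a shift and 1.5 rad for a turn. A row lasts 1/12 s, in which the tool goes at most 41.7 mm and 7.16 degrees, less where a joint would pass 70% of its speed; a pose out of reach is approached as far as the arm can. A call with a number of a shift or a turn outside -1 to 1 is refused whole. A call with a gripper value outside its range is refused whole. "claw" is the closure, from 0 (fully open) to 1 (shut), set as the call begins (left out, the last holds). The fingers move at their own pace and stop on an object; "squeeze" is the grip in N (left out, the last holds). Time passes only in rows, so rows that repeat a pose let the fingers close. It gives the time, the measured TCP pose, the force, the opening and the grip force at its end, in the units of the state.
- state(): the state, without advancing time (a new reading comes with each control period).
- camera(name): name is "side" or "top"; returns a dict with "image" (400x640x3 uint8, red, green, blue), "z_map" (400x640 float32, m along the optical axis (not along the pixel's ray), 0 where there is no reading), "mtx" (3x3 intrinsics, pixels), "R" (3x3) and "t" (3): a world point X has camera coordinates R X + t. Camera axes: x right, y down, z forward; pixel columns grow to the right and rows downward; lengths in m; the calibration is good to about 2 mm. A picture is of the moment at which its call begins.
- close_job(): hands the job in; it is judged then, once.
The state is a dict: "t": time; "joint_positions": joint angles; "qvel": joint speeds; "joint_efforts": joint torques, N m; "position": TCP position; "eef_rot": TCP orientation; "ft_force": force on the tool from outside, world axes, zero at the start; "ft_torque": the same for the moment, N m; "grip_width": finger opening in m; "grip_force": force on a finger pad.
Only numpy, scipy, OpenCV 4.12 (cv2) and the standard library are available. Lean on these libraries where they do the work, as an engineer would, in place of code of your own. Each camera call takes 0.05 s, during which the arm holds its last target. There are 200 camera calls.

### The job

Open the caged glass crib: its bolt has sagged behind the bent-up lip of the gate's keeper, so lift the bolt by its red handle and, keeping it up, draw it back over the lip until it is clear of the keeper, without wrenching it against the lip. Then take the gate by its black handle, pull it towards the robot until its free edge stands about 9 cm (a hand's width) open, and finish while still holding it there, because its spring shuts it when let go. Leave the glass globe and everything else on the bench where it stands.

Things in the scene. Friction and masses are not known exactly. Their poses are not given: they have to be found in the camera images.
- crib: low wire cage with grey steel frame, fixed, 400 mm wide (y), 190 deep (x), 198 high. Origin on the bench at the middle of its front plane; -x looks out towards the robot, z up. The front's +y part is the green gate (190 mm wide, 16 thick, top at height 180; hinge axis at crib x 0, y +170 mm; free edge at y -20), the rest a fixed grey panel that carries the bolt
- gate: green sprung gate with its bent brass keeper. Origin on the hinge axis at bench level; axes as the crib's when shut. When shut the keeper is an open-topped pocket at crib y -18 to +22 mm, x -52 to -8: floor at height 149, front wall up to 170. Its bent-up copper-coloured lip crosses the bolt's way at crib y -16 to -12 mm, top at height 159
- bolt: steel bolt on the fixed panel. Frame as the crib's when home. Rod 10 mm thick along crib y, axis at crib x -30 mm, height 165 when sagged; nose 30 mm thick, 18 long, at y -7 to +11 when home, its underside 9 mm below the top of the lip. Slides (bolt_draw) and lifts (bolt_lift) in loose brass straps (tops at height 198); does not turn. 0.2 to 0.4 kg
- bolt_handle (a point): grip point on the axis of the bolt's red upright handle, a round post 18 mm thick, free from height 199 to 245 mm when sagged. Point at height 225 mm; at home at crib x -30 mm, y -115. Moves with the bolt
- bolt_nose (a point): centre of the bolt's nose; when home and sagged at crib x -30 mm, y +2, height 165
- bolt_draw (a joint): how far the bolt is drawn away from the gate (towards crib -y), m: 0 to 0.003 at the start, 0.055 at most. Sliding friction about 1.5 N; it stays where it is left. The nose meets the lip at 0.005 unless lifted; drawn more than 0.033 it is clear of the keeper and the gate can swing
- bolt_lift (a joint): how far the bolt is lifted, m: 0 sagged, 0.020 at most; at least 0.009 is needed to pass the lip. It drops back by its weight when not held up
- gate_swing (a joint): gate angle, rad: 0 shut, grows as the free edge swings out towards the robot (clockwise seen from above); each 0.1 rad is 19 mm of opening at the free edge. A spring shuts it: about 0.3 N m when shut, 0.55 N m at 0.5 rad. The bolt blocks it while its nose is in the keeper
- gate_handle (a point): grip point on the axis of the gate's black upright handle, a round post 18 mm thick, free from height 180 to 240 mm. Point at height 220 mm; when shut at crib x -22 mm, y +45, so 125 mm from the hinge along the gate
- gate_hinge (a point): point on the gate's hinge axis, at height 180 mm
- gate_stile (a point): top of the gate's free edge, 190 mm from the hinge axis, height 180 mm
- globe: white glass lamp shade 104 mm across, 100 mm high, loose on the bench in front of the crib's bolt side. Origin under its centre
- cup0: nickel socket cup, 56 mm across, 64 mm high, loose, standing on the right of the bench. Origin under its centre
- cup1: nickel socket cup, 56 mm across, 64 mm high, loose, standing on the right of the bench. Origin under its centre
- cup2: nickel socket cup, 56 mm across, 64 mm high, loose, standing on the right of the bench. Origin under its centre
- mug: blue mug, 80 mm across, 90 mm high, loose, on the left. Origin under its centre
- jar: amber jar, 64 mm across, 100 mm high, loose, on the left. Origin under its centre
- driver: screwdriver lying loose on the front right of the bench. Origin under its middle
- tray: blue tray of crystal prisms, 110 x 130 x 30 mm, loose, front left. Origin under its centre
Things that resemble listed ones, but are neither listed nor needed, are in the scene too. Leave any blue look-alike of the driver alone.

How it is judged:
By the outcome, as a careful person would: the job done as asked, in the order asked, and still so for the second after the job is handed in, while the arm keeps its last pose, push and grip.
It also fails if it takes over 40 s, if anything falls off the work surface, if the arm or the gripper's body presses on something with over 40 N, if the wrist force passes 120 N, or if a joint passes its speed limit or range.

## Working session

There is one attempt and no reset: what is moved stays moved. The work goes in short steps, Python scripts to look and compute and a tool call to move; the robot and the scene stay as the last step left them, time stands still between calls to the robot, and variables do not carry over. Pictures are saved under pics/ and viewed, at most 10 in all, crops included, and the job is handed in when it is done.

Besides the shell and the picture viewer there is one more tool, called after "Request:" as name(argument=value, ...) on one line, values as JSON. step_arm: Moves the arm, as the interface text tells. Its arguments: {"type":"object","properties":{"plan":{"type":"array","items":{"type":"object","properties":{"dx":{"type":"number","minimum":-1,"maximum":1},"dy":{"type":"number","minimum":-1,"maximum":1},"dz":{"type":"number","minimum":-1,"maximum":1},"rx":{"type":"number","minimum":-1,"maximum":1},"ry":{"type":"number","minimum":-1,"maximum":1},"rz":{"type":"number","minimum":-1,"maximum":1}}}},"claw":{"type":"number"},"squeeze":{"type":"number"}},"required":["plan"]}

```bash
mkdir -p pics; python3 - <<'E'
from workcell import *
import cv2,numpy as np
s=state(); print(s)
for n in("top","side"):
    c=camera(n); cv2.imwrite(f"pics/{n}0.png",c["image"][:,:,::-1]); np.savez(f"{n}0.npz",**c); print(n,c["mtx"],c["R"],c["t"])
E
```

```text
{'t': 0.0, 'joint_positions': array([ 1.15900659e+00,  2.13363297e-01, -3.50584412e-02,  1.32353201e+00,
        2.43324885e-05,  1.57082333e+00]), 'qvel': array([-0.00157018,  0.00053081,  0.00036846,  0.0003906 ,  0.00079659,
        0.0016091 ]), 'joint_efforts': array([ 4.18051917e-03, -6.86154699e+01,  4.87125921e+01,  1.75886153e-02,
        3.71862970e-04, -6.16062448e-05]), 'position': array([0.1999611 , 0.4578486 , 0.20101289]), 'eef_rot': array([ 2.04456401e-01,  9.78875500e-01, -5.64003316e-04, -1.30215431e-04]), 'ft_force': array([ 2.54569989e-01, -8.10272484e-01, -7.85948346e-04]), 'ft_torque': array([-0.01503353,  0.01466095, -0.01150428]), 'grip_force': 0.0, 'grip_width': 0.08521672058539717}
top [[484.33554875   0.         323.45472565]
 [  0.         484.33554875 199.72084699]
 [  0.           0.           1.        ]] [[ 0.0250832  -0.99958964  0.0138342 ]
 [-0.98011252 -0.02731473 -0.19655367]
 [ 0.19685089 -0.00862887 -0.98039547]] [-0.12682278  0.45472268  1.82591129]
side [[389.04526934   0.         314.4583018 ]
 [  0.         389.04526934 204.66847183]
 [  0.           0.           1.        ]] [[ 0.87924481 -0.47636589 -0.00202688]
 [-0.41222993 -0.75872076 -0.50439003]
 [ 0.23873637  0.44431785 -0.86347356]] [-0.42330162  0.17213913  1.37793399]
```

View pics/top0.png

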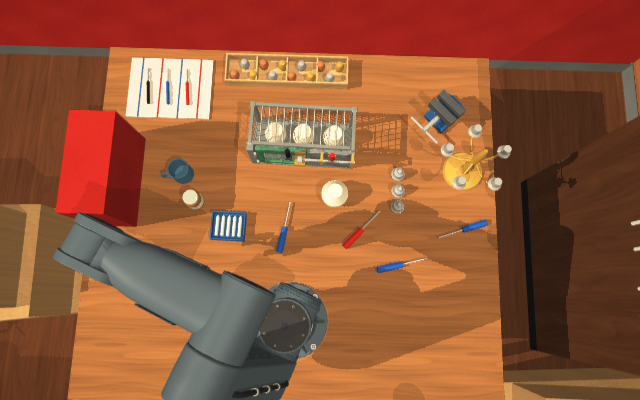

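View pics/side0.png

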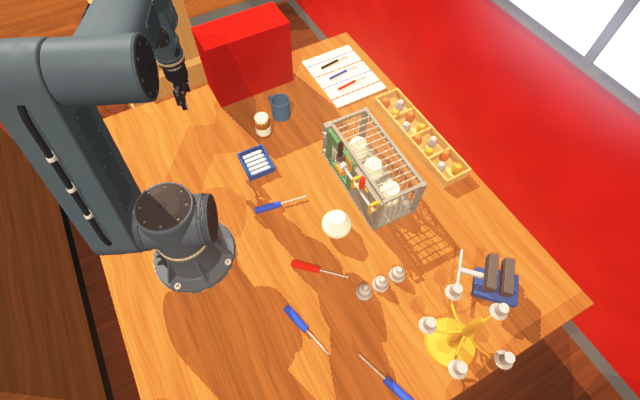

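The crib's front edge is at about top px (245..355, 165), with the red handle near (332,157) and the black one near (289,155). In the side view they are near (361,182) and (339,148). The globe is at about top px (334,193).

```bash
cat > h.py <<'E'
import numpy as np,cv2
def cloud(c):
    z=c["z_map"]; v,u=np.mgrid[:z.shape[0],:z.shape[1]]; K=c["mtx"]
    P=np.stack([(u-K[0,2])/K[0,0]*z,(v-K[1,2])/K[1,1]*z,z],-1)
    W=(P-c["t"])@c["R"]; W[z==0]=np.nan
    return W
def proj(c,X):
    p=(c["R"]@np.array(X).T).T+c["t"]; q=p@c["mtx"].T; return q[:,:2]/q[:,2:]
E
python3 - <<'E'
from h import *
a=[]
for n,(x0,x1,y0,y1) in {"top":(235,365,95,215),"side":(310,440,95,240)}.items():
    c=np.load(f"{n}0.npz"); W=cloud(c); im=c["image"].astype(int)
    r,g,b=im[...,0],im[...,1],im[...,2]
    box=np.zeros(r.shape,bool); box[y0:y1,x0:x1]=1
    M={"red":(r>120)&(g<70)&(b<70),"black":(im.max(-1)<45),"green":(g>r+25)&(g>b+15)}
    for k,m in M.items():
        m=m&box&(W[...,2]>0.1)
        print(n,k,m.sum(),np.nanmedian(W[m],0).round(4))
        if k!="green":
            for zz in (0.19,0.21,0.23):
                q=m&(abs(W[...,2]-zz)<.012); print("  z",zz,q.sum(),np.nanmean(W[q],0).round(4),np.argwhere(q)[:,::-1].mean(0).round(1) if q.any() else'')
        else:
            q=m&(W[...,2]>.172); P=W[q]; 
            print("  top",len(P),P.min(0).round(3),P.max(0).round(3), np.polyfit(P[:,1],P[:,0],1).round(4))
    m=box&(abs(W[...,2]-.198)<.006); P=W[m]; rc=cv2.minAreaRect((P[:,:2]*1000).astype(np.float32)); print("rim",len(P),rc,cv2.boxPoints(rc).round(1).tolist())
    m=box&(im.min(-1)>170)&(W[...,2]>.02)&(W[...,2]<.105)
    cr=cv2.resize(c["image"][y0:y1,x0:x1],None,fx=4.1 if n=="side" else 4.5,fy=4.1 if n=="side" else 4.5,interpolation=cv2.INTER_CUBIC); cv2.imwrite(f"pics/{n}c.png",cr[:,:,::-1]); print(cr.shape)
E
```

```text
top red 32 [ 0.5761 -0.1391  0.2394]
  z 0.19 1 [ 0.5758 -0.1371  0.1921] [331. 160.]
  z 0.21 8 [ 0.5746 -0.1397  0.2097] [331.9 159. ]
  z 0.23 12 [ 0.5763 -0.1396  0.2355] [332.1 156.5]
top black 35 [0.5878 0.0198 0.2255]
  z 0.19 8 [0.587  0.0208 0.1896] [287.5 156. ]
  z 0.21 6 [0.5864 0.0202 0.2106] [287.3 154.5]
  z 0.23 19 [0.5898 0.02   0.2352] [287.  151.6]
top green 274 [0.6133 0.0758 0.1761]
  top 174 [ 0.597 -0.042  0.172] [0.627 0.142 0.242] [0.0142 0.6156]
rim 68 ((598.5472412109375, -57.05659484863281), (323.6092529296875, 48.594608306884766), 83.5523910522461) [[556.2000122070312, -215.10000610351562], [604.5, -220.60000610351562], [640.9000244140625, 101.0], [592.5999755859375, 106.5]]
(540, 585, 3)
side red 26 [ 0.575  -0.146   0.2216]
  z 0.19 0 [nan nan nan] 
  z 0.21 14 [ 0.5758 -0.1457  0.2131] [361.1 185.6]
  z 0.23 16 [ 0.5758 -0.1452  0.2291] [361.6 182.8]
side black 0 [nan nan nan]
  z 0.19 0 [nan nan nan] 
  z 0.21 0 [nan nan nan] 
  z 0.23 0 [nan nan nan] 
side green 112 [0.6156 0.075  0.1814]
  top 112 [ 0.609 -0.045  0.176] [0.623 0.14  0.187] [0.0054 0.6155]
rim 92 ((586.2107543945312, -100.4568862915039), (239.4619598388672, 34.504119873046875), 88.31806182861328) [[565.5, -219.60000610351562], [599.9000244140625, -220.60000610351562], [607.0, 18.700000762939453], [572.5, 19.700000762939453]]
(594, 533, 3)<stdin>:13: RuntimeWarning: Mean of empty slice
  return np.nanmean(a, axis, out=out, keepdims=keepdims)
```

View pics/topc.png

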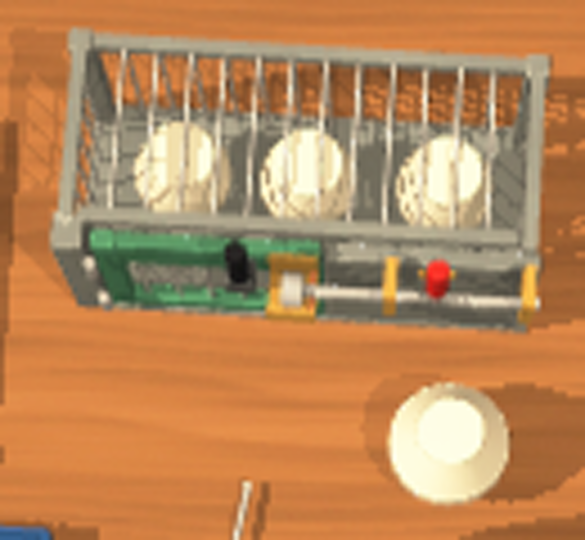

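View pics/sidec.png

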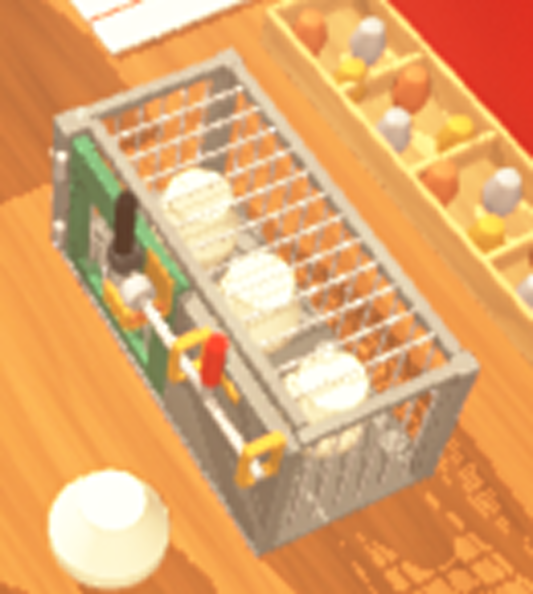

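The crops show the red post at crop (437,278) in top and (213,360) in side, and the black post at (237,262) and (125,222). The nose still sits in the brass keeper at about (292,290). Next I triangulate the two posts and fit the crib pose.

```bash
cat >> h.py <<'E'
from scipy.spatial.transform import Rotation as Rt
def frac(s,target,yaw):  # yaw: angle of tool y axis in world, tool down
    R0=Rt.from_quat(s["eef_rot"]); d=R0.inv().apply(np.array(target)-s["position"])/.2
    y=np.array([np.cos(yaw),np.sin(yaw),0]); z=np.array([0,0,-1.]); x=np.cross(y,z)
    r=(R0.inv()*Rt.from_matrix(np.stack([x,y,z],1))).as_rotvec()/1.5
    return d.round(4),r.round(4)
E
python3 - <<'E'
from h import *
from workcell import *
from scipy.optimize import least_squares
C={n:np.load(f"{n}0.npz") for n in("top","side")}
box={"top":(235,365,95,175),"side":(310,440,95,240)}
obs={}
for n,(x0,x1,y0,y1) in box.items():
    im=C[n]["image"].astype(int); r,g,b=im[...,0],im[...,1],im[...,2]
    B=np.zeros(r.shape,bool); B[y0:y1,x0:x1]=1
    q=B&(r>120)&(g<80)&(b<80); obs[n,"red"]=np.argwhere(q)[:,::-1].mean(0)
    k=B&(im.max(-1)<(45 if n=="top" else 75)); nn,l,st,ce=cv2.connectedComponentsWithStats(k.astype(np.uint8)); i=1+st[1:,4].argmax(); obs[n,"black"]=ce[i]; print(n,q.sum(),st[i])
print({k:v.round(1) for k,v in obs.items()})
# rim corners (outer) read off crops
rim={"top":{(190,200):(72,32),(190,-200):(548,58)},"side":{}}
cor=[]
def cyl(p,z0,z1):  # sampled post surface
    a=np.linspace(0,2*np.pi,16)[:-1]; return np.array([[p[0]+.009*np.cos(t),p[1]+.009*np.sin(t),z] for z in np.linspace(z0,z1,8) for t in a])
def cen(n,p,z0,z1):
    px=proj(C[n],cyl(p,z0,z1)).astype(np.float32); h=cv2.convexHull(px); m=cv2.moments(h); return np.array([m["m10"],m["m01"]])/m["m00"]
for k,z0,z1 in(("red",.199,.245),("black",.180,.240)):
    for ns in(["top"],["side"],["top","side"]):
        f=least_squares(lambda p:np.concatenate([cen(n,p,z0,z1)-obs[n,k] for n in ns]),[.58,0 if k=="black" else -.14]); print(k,ns,f.x.round(4),f.fun.round(2))
    globals()[k]=f.x
d=black-red; yaw=np.arctan2(d[1],d[0])-np.arctan2(.160,.008); print("yaw",yaw)
# lines: rim top corners fit from crop
o=np.array([[72,32],[548,58],[52,222]])/4.5+[235,95]
o2=np.array([[235,52],[478,362],[285,460],[57,120]])/4.1+[310,95]
m1=np.array([[.19,.2,.198],[.19,-.2,.198],[0,.2,.198]]); m2=np.array([[.19,.2,.198],[.19,-.2,.198],[0,-.2,.198],[0,.2,.198]])
def T(p,m): c,s=np.cos(p[2]),np.sin(p[2]); return np.c_[m[:,:2]@np.array([[c,s],[-s,c]])+p[:2],m[:,2]]
f=least_squares(lambda p:np.r_[(proj(C["top"],T(p,m1))-o).ravel(),(proj(C["side"],T(p,m2))-o2).ravel()],[.61,-.03,0]); print("crib",f.x.round(4),f.fun.round(1))
print("handles pred",T(f.x,np.array([[-.03,-.115,.225],[-.022,.045,.22]])).round(4))
s=state(); print(frac(s,[*red,.30],-.03))
E
```

```text
top 87 [285 149   6   9  35]Traceback (most recent call last):
  File "<stdin>", line 11, in <module>
ValueError: attempt to get argmax of an empty sequence
```

```bash
cat > m.py <<'E'
from h import *
from workcell import *
from scipy.optimize import least_squares
C={n:np.load(f"{n}0.npz") for n in("top","side")}
obs={}
def big(k):
    nn,l,st,ce=cv2.connectedComponentsWithStats(k.astype(np.uint8)); i=1+st[1:,4].argmax(); print(st[i]); return ce[i]
bx={("top","red"):(324,342,148,168),("top","black"):(280,296,145,165),("side","red"):(352,370,172,195),("side","black"):(333,348,138,162)}
for (n,k),(x0,x1,y0,y1) in bx.items():
    im=C[n]["image"].astype(int)[y0:y1,x0:x1]; r,g,b=im[...,0],im[...,1],im[...,2]
    q=(r>110)&(r>2.2*g)&(r>2.2*b) if k=="red" else im.max(-1)<(60 if n=="top" else 85)
    if not q.any(): print(n,k,im.max(-1)); continue
    obs[n,k]=big(q)+[x0,y0]
print({k:v.round(1) for k,v in obs.items()})
def cyl(p,z0,z1):
    a=np.linspace(0,2*np.pi,16)[:-1]; return np.array([[p[0]+.009*np.cos(t),p[1]+.009*np.sin(t),z] for z in np.linspace(z0,z1,8) for t in a])
def cen(n,p,z0,z1):
    h=cv2.convexHull(proj(C[n],cyl(p,z0,z1)).astype(np.float32)); m=cv2.moments(h); return np.array([m["m10"],m["m01"]])/m["m00"]
H={}
for k,z0,z1 in(("red",.199,.245),("black",.180,.240)):
    for ns in(["top"],["side"],["top","side"]):
        if any((n,k) not in obs for n in ns): continue
        f=least_squares(lambda p:np.concatenate([cen(n,p,z0,z1)-obs[n,k] for n in ns]),[.58,0 if k=="black" else -.14]); print(k,ns,f.x.round(4),f.fun.round(2))
        H[k]=f.x
d=H["black"]-H["red"]; print("yaw",np.arctan2(d[1],d[0])-np.arctan2(.160,.008))
o=np.array([[72,32],[548,58],[52,222]])/4.5+[235,95]
o2=np.array([[235,52],[478,362],[285,460],[57,120]])/4.1+[310,95]
m1=np.array([[.19,.2,.198],[.19,-.2,.198],[0,.2,.198]]); m2=np.array([[.19,.2,.198],[.19,-.2,.198],[0,-.2,.198],[0,.2,.198]])
def T(p,m): c,s=np.cos(p[2]),np.sin(p[2]); return np.c_[m[:,:2]@np.array([[c,s],[-s,c]])+p[:2],m[:,2]]
f=least_squares(lambda p:np.r_[(proj(C["top"],T(p,m1))-o).ravel(),(proj(C["side"],T(p,m2))-o2).ravel()],[.61,-.03,0]); print("crib",f.x.round(4),f.fun.round(1))
print("handles pred",T(f.x,np.array([[-.03,-.115,.225],[-.022,.045,.22]])).round(4))
print(frac(state(),[*H["red"],.30],-.03))
E
python3 m.py
```

```text
[ 6  5  5  8 36]
[ 5  4  6  9 41]
[ 7  5  6 12 58]
side black [[141 199 199 193 183 160 167 202 230 230 232 238 252 252 234]
 [125 149 191 196 193 182 189 177 205 230 229 232 243 235 213]
 [124 128 165 196 195 191 190 191 179 228 230 229 237 243 217]
 [125 125 142 195 198 193 156 147 139 190 227 229 230 236 221]
 [126 125 126 147 191 170 109 107 105 132 201 229 229 228 219]
 [126 125 124 129 160 121 100  99  98 103 151 215 230 228 227]
 [127 125 126 128 131 105  99 100  98  98 127 189 229 230 230]
 [148 126 127 128 124  98  95  95  95  97 127 168 206 229 230]
 [197 127 127 128 124  95  94  94  93 100 146 175 175 204 228]
 [198 158 129 128 125  94  93  94  93  96 141 172 175 177 225]
 [195 197 154 129 124  94  93  93  94  94 149 195 174 164 202]
 [209 212 195 132 109  93  93  94  93  97 171 197 174 156 177]
 [211 225 194 150 110  92  93  93  94  98 179 196 188 163 217]
 [183 211 207 193 144  96  92  94  93 102 200 200 195 197 202]
 [171 178 209 204 168  99  92  94  94  99 165 199 198 199 196]
 [196 172 190 195 144  96  93  93  94 102 137 180 201 199 198]
 [180 199 195 174 123  94  93 
[... 359 characters left out ...]
26 170 134 116 116 114 115 123 122 114 164 196 200]
 [152 153 212 168 171 144 123 124 140 195 186 147 175 194 198]]
{('top', 'red'): array([331.9, 156.5]), ('top', 'black'): array([287.4, 153.3]), ('side', 'red'): array([361.6, 182.5])}
red ['top'] [ 0.5799 -0.1392] [ 0. -0.]
red ['side'] [ 0.5793 -0.141 ] [ 0. -0.]
red ['top', 'side'] [ 0.5797 -0.1401] [ 0.24  0.07 -0.05 -0.27]
black ['top'] [0.5908 0.02  ] [-0. -0.]
yaw -0.019344555565077748
crib [ 0.5982 -0.0317 -0.0404] [ 0.8 -2.3  3.1 -0.9  0.2  4.7  0.1 -3.1  1.5  0.9 -0.9 -1.1 -1.5 -2.8]
handles pred [[ 0.5635 -0.1454  0.225 ]
 [ 0.578   0.0141  0.22  ]]
(array([-2.9363, -1.9806, -0.4925]), array([-6.000e-04,  4.000e-04,  7.927e-01]))
```

Request:
step_arm(plan=[{"dx": -0.98, "dy": -0.66, "dz": -0.45, "rz": 0.79}, {"dx": -0.98, "dy": -0.66, "dz": -0.45, "rz": 0.79}, {"dx": -0.98, "dy": -0.66, "dz": -0.45, "rz": 0.79}, {"dx": -0.98, "dy": -0.66, "dz": -0.45, "rz": 0.79}, {"dx": -0.98, "dy": -0.66, "dz": -0.45, "rz": 0.79}], claw=0, squeeze=40)

```text
$.plan[0]: bad value
```

```bash
python3 -c "
from h import *; from workcell import *
s=state(); print(s['t'],s['position'],frac(s,[.58,-.14,.30],-.02))"
```

```text
0.1 [0.19999293 0.45788025 0.20107552] (array([-2.9376, -1.9796, -0.4925]), array([-6.00e-04,  4.00e-04,  7.86e-01]))
```

Request:
step_arm(plan=[{"dx": -0.98, "dy": -0.66, "dz": -0.45, "rx": 0, "ry": 0, "rz": 0.79}, {"dx": -0.98, "dy": -0.66, "dz": -0.45, "rx": 0, "ry": 0, "rz": 0.79}, {"dx": -0.98, "dy": -0.66, "dz": -0.45, "rx": 0, "ry": 0, "rz": 0.79}, {"dx": -0.98, "dy": -0.66, "dz": -0.45, "rx": 0, "ry": 0, "rz": 0.79}, {"dx": -0.98, "dy": -0.66, "dz": -0.45, "rx": 0, "ry": 0, "rz": 0.79}], claw=0, squeeze=40)

```text
t: 0.52
position: [0.3048, 0.2921, 0.2762]
eef_rot: [0.498, 0.867, -0.0, -0.0]
ft_force: [0.5, -0.1, -0.0]
grip_width: 0.0852
grip_force: 0.0
```

```bash
python3 -c "
from h import *; from workcell import *
s=state(); print(s['t'],s['position'],frac(s,[.58,-.14,.30],-.02))"
```

```text
0.5167 [0.30482982 0.29214536 0.27619499] (array([-2.5597,  0.0988, -0.1189]), array([-2.000e-04,  1.000e-04,  3.656e-01]))
```

Request:
step_arm(plan=[{"dx": -1, "dy": 0.04, "dz": -0.12, "rx": 0, "ry": 0, "rz": 0.366}, {"dx": -1, "dy": 0.04, "dz": -0.12, "rx": 0, "ry": 0, "rz": 0.366}, {"dx": -1, "dy": 0.04, "dz": -0.12, "rx": 0, "ry": 0, "rz": 0.366}, {"dx": -1, "dy": 0.04, "dz": -0.12, "rx": 0, "ry": 0, "rz": 0.366}, {"dx": -1, "dy": 0.04, "dz": -0.12, "rx": 0, "ry": 0, "rz": 0.366}])

```text
t: 0.93
position: [0.414, 0.1233, 0.2999]
eef_rot: [0.715, 0.699, -0.0, 0.0]
ft_force: [0.3, 1.5, -0.0]
grip_width: 0.085
grip_force: 0.0
```

```bash
python3 -c "
from h import *; from workcell import *
s=state(); print(s['t'],s['position'],frac(s,[.58,-.14,.30],-.02))"
```

```text
0.9333 [0.41403688 0.12331607 0.2999166 ] (array([-1.2969e+00,  8.6020e-01, -1.0000e-04]), array([ 0.0001,  0.0001, -0.0022]))
```

Request:
step_arm(plan=[{"dx": -0.9, "dy": 0.6, "dz": 0, "rx": 0, "ry": 0, "rz": 0}, {"dx": -0.9, "dy": 0.6, "dz": 0, "rx": 0, "ry": 0, "rz": 0}, {"dx": -0.9, "dy": 0.6, "dz": 0, "rx": 0, "ry": 0, "rz": 0}, {"dx": -0.9, "dy": 0.6, "dz": 0, "rx": 0, "ry": 0, "rz": 0}, {"dx": -0.9, "dy": 0.6, "dz": 0, "rx": 0, "ry": 0, "rz": 0}])

```text
t: 1.35
position: [0.5267, -0.0514, 0.2994]
eef_rot: [0.712, 0.702, -0.0, -0.0]
ft_force: [1.9, -0.2, 0.4]
grip_width: 0.0853
grip_force: 0.0
```

```bash
python3 -c "
from h import *; from workcell import *
s=state(); print(s['t'],s['position'],frac(s,[.58,-.14,.30],-.02))"
```

```text
1.35 [ 0.52674569 -0.05144203  0.29944738] (array([-0.4387,  0.273 , -0.0028]), array([-0.0001, -0.    ,  0.0031]))
```

Request:
step_arm(plan=[{"dx": -0.44, "dy": 0.272, "dz": 0, "rx": 0, "ry": 0, "rz": 0.002}, {"dx": -0.44, "dy": 0.272, "dz": 0, "rx": 0, "ry": 0, "rz": 0.002}, {"dx": -0.44, "dy": 0.272, "dz": 0, "rx": 0, "ry": 0, "rz": 0.002}, {"dx": -0.44, "dy": 0.272, "dz": 0, "rx": 0, "ry": 0, "rz": 0.002}, {"dx": -0.44, "dy": 0.272, "dz": 0, "rx": 0, "ry": 0, "rz": 0.002}])

```text
t: 1.77
position: [0.5794, -0.1389, 0.2985]
eef_rot: [0.714, 0.7, -0.0, -0.001]
ft_force: [-0.3, 1.1, 0.2]
grip_width: 0.0856
grip_force: 0.0
```

```bash
python3 - <<'E'
from h import *
from workcell import *
s=state(); print(s['t'],s['position'],frac(s,[.58,-.14,.208],-.02))
c=camera("side"); np.savez("side1.npz",**c)
x0,x1,y0,y1=310,440,95,240
cv2.imwrite("pics/side1.png",cv2.resize(c["image"][y0:y1,x0:x1],None,fx=4.1,fy=4.1,interpolation=cv2.INTER_CUBIC)[:,:,::-1])
E
```

```text
1.7667 [ 0.57937266 -0.13893808  0.29853215] (array([-0.0055,  0.004 ,  0.4527]), array([-0.0011, -0.0003,  0.0002]))
```

View pics/side1.png

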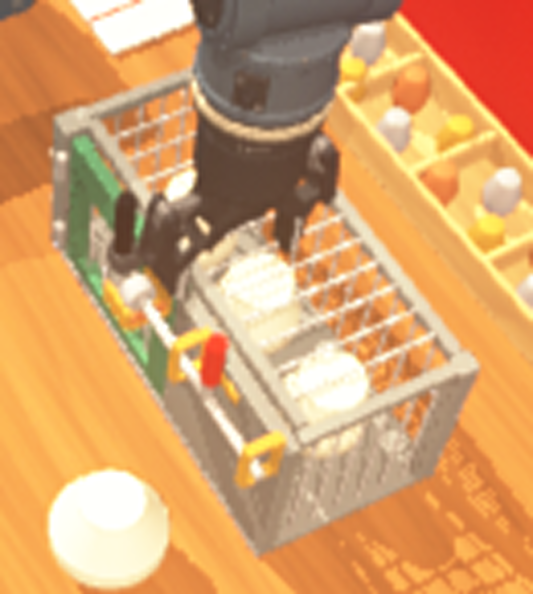

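The fingers, with tips near crop (165,285) and (285,250), straddle the line above the red post at (213,360). I'll descend now.

Request:
step_arm(plan=[{"dx": -0.004, "dy": 0.003, "dz": 0.15, "rx": 0, "ry": 0, "rz": 0}, {"dx": -0.004, "dy": 0.003, "dz": 0.3, "rx": 0, "ry": 0, "rz": 0}, {"dx": -0.004, "dy": 0.003, "dz": 0.4, "rx": 0, "ry": 0, "rz": 0}, {"dx": -0.004, "dy": 0.003, "dz": 0.45, "rx": 0, "ry": 0, "rz": 0}, {"dx": -0.004, "dy": 0.003, "dz": 0.45, "rx": 0, "ry": 0, "rz": 0}])

```text
t: 2.23
position: [0.5782, -0.1372, 0.2078]
eef_rot: [0.713, 0.701, -0.001, -0.001]
ft_force: [-0.7, 0.1, -0.5]
grip_width: 0.0854
grip_force: 0.0
```

Request:
step_arm(plan=[{"dx": 0, "dy": 0, "dz": 0, "rx": 0, "ry": 0, "rz": 0}, {"dx": 0, "dy": 0, "dz": 0, "rx": 0, "ry": 0, "rz": 0}, {"dx": 0, "dy": 0, "dz": 0, "rx": 0, "ry": 0, "rz": 0}, {"dx": 0, "dy": 0, "dz": 0, "rx": 0, "ry": 0, "rz": 0}, {"dx": 0, "dy": 0, "dz": 0, "rx": 0, "ry": 0, "rz": 0}], claw=0.6, squeeze=30)

```text
t: 2.65
position: [0.5802, -0.1389, 0.2103]
eef_rot: [0.713, 0.701, 0.0, 0.0]
ft_force: [-0.5, 0.3, 0.1]
grip_width: 0.034
grip_force: 0.0
```

Request:
step_arm(plan=[{"dx": 0, "dy": 0, "dz": 0, "rx": 0, "ry": 0, "rz": 0}, {"dx": 0, "dy": 0, "dz": 0, "rx": 0, "ry": 0, "rz": 0}, {"dx": 0, "dy": 0, "dz": 0, "rx": 0, "ry": 0, "rz": 0}, {"dx": 0, "dy": 0, "dz": 0, "rx": 0, "ry": 0, "rz": 0}, {"dx": 0, "dy": 0, "dz": 0, "rx": 0, "ry": 0, "rz": 0}], claw=1, squeeze=30)

```text
t: 3.07
position: [0.5804, -0.139, 0.21]
eef_rot: [0.713, 0.701, 0.0, 0.001]
ft_force: [4.8, -0.1, 2.8]
grip_width: 0.0155
grip_force: 29.4
```

Request:
step_arm(plan=[{"dx": 0, "dy": 0.004, "dz": -0.01, "rx": 0, "ry": 0, "rz": 0}, {"dx": 0, "dy": 0.005, "dz": -0.03, "rx": 0, "ry": 0, "rz": 0}, {"dx": 0, "dy": 0.005, "dz": -0.05, "rx": 0, "ry": 0, "rz": 0}, {"dx": 0, "dy": 0.005, "dz": -0.07, "rx": 0, "ry": 0, "rz": 0}, {"dx": 0, "dy": 0.005, "dz": -0.07, "rx": 0, "ry": 0, "rz": 0}])

```text
t: 3.48
position: [0.5808, -0.1389, 0.2245]
eef_rot: [0.713, 0.701, 0.0, 0.0]
ft_force: [0.6, 0.3, -1.3]
grip_width: 0.0156
grip_force: 29.4
```

```bash
python3 - <<'E'
from h import *
from workcell import *
s=state(); print(s['t'],s['position'],s['ft_force'],s['grip_width'])
c=camera("side"); np.savez("side2.npz",**c)
x0,x1,y0,y1=310,440,95,240
cv2.imwrite("pics/side2.png",cv2.resize(c["image"][y0:y1,x0:x1],None,fx=4.1,fy=4.1,interpolation=cv2.INTER_CUBIC)[:,:,::-1])
E
```

```text
3.4833 [ 0.58082357 -0.13887981  0.22447795] [ 0.5932536   0.25154626 -1.30384701] 0.015629885829568327
```

View pics/side2.png

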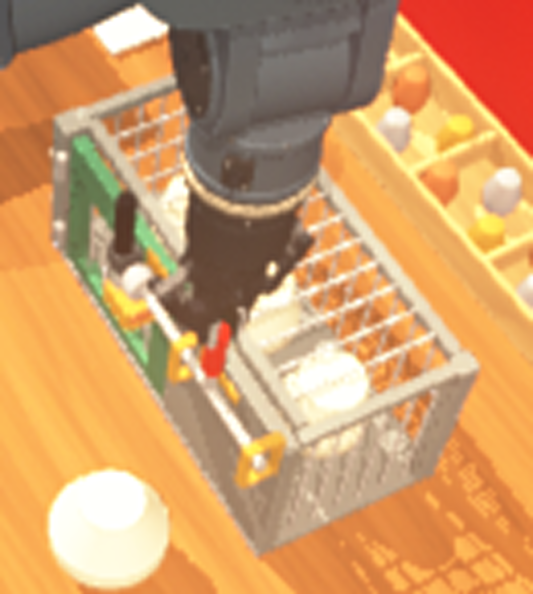

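The post is held at crop (215,350), and the nose seems to have risen from (138,292) to about (134,280). I'll measure that lift numerically before drawing.

```bash
python3 - <<'E'
from h import *
a=np.load("side0.npz");b=np.load("side2.npz");c=np.load("side1.npz")
f=8
def m(im0,im1,x0,x1,y0,y1):
    up=lambda i:cv2.resize(cv2.cvtColor(i,cv2.COLOR_RGB2GRAY),None,fx=f,fy=f,interpolation=cv2.INTER_CUBIC)
    A,B=up(im0),up(im1); t=A[y0*f:y1*f,x0*f:x1*f]; r=8
    R=cv2.matchTemplate(B[(y0-r)*f:(y1+r)*f,(x0-r)*f:(x1+r)*f],t,cv2.TM_CCOEFF_NORMED); _,v,_,l=cv2.minMaxLoc(R); return v,np.array(l)/f-r
for w in((340,347,163,169),(339,348,162,170)): print(m(a["image"],b["image"],*w),m(a["image"],c["image"],*w))
P=np.array([[.578,-.024,.165],[.578,-.024,.179]]); print(proj(a,P), np.diff(proj(a,P),axis=0))
E
```

```text
(0.8680354952812195, array([ 0.125, -2.125])) (0.9978019595146179, array([0., 0.]))
(0.8702892065048218, array([ 0.25 , -2.375])) (0.990079402923584, array([0., 0.]))
[[341.86422759 167.22954668]
 [342.1013349  164.86054003]] [[ 0.23710732 -2.36900666]]
```

The lift is about 13–14 mm against the 9 mm needed. I'll draw it back.

Request:
step_arm(plan=[{"dx": -0.02, "dy": 0, "dz": 0, "rx": 0, "ry": 0, "rz": 0}, {"dx": -0.04, "dy": 0, "dz": 0, "rx": 0, "ry": 0, "rz": 0}, {"dx": -0.065, "dy": 0, "dz": 0, "rx": 0, "ry": 0, "rz": 0}, {"dx": -0.09, "dy": 0, "dz": 0, "rx": 0, "ry": 0, "rz": 0}, {"dx": -0.115, "dy": 0, "dz": 0, "rx": 0, "ry": 0, "rz": 0}])

```text
t: 3.95
position: [0.5802, -0.1625, 0.2235]
eef_rot: [0.714, 0.701, -0.0, -0.0]
ft_force: [-1.2, 1.7, -2.6]
grip_width: 0.0155
grip_force: 29.4
```

Request:
step_arm(plan=[{"dx": -0.03, "dy": 0, "dz": 0, "rx": 0, "ry": 0, "rz": 0}, {"dx": -0.06, "dy": 0, "dz": 0, "rx": 0, "ry": 0, "rz": 0}, {"dx": -0.085, "dy": 0, "dz": 0, "rx": 0, "ry": 0, "rz": 0}, {"dx": -0.105, "dy": 0, "dz": 0, "rx": 0, "ry": 0, "rz": 0}, {"dx": -0.105, "dy": 0, "dz": 0, "rx": 0, "ry": 0, "rz": 0}])

```text
t: 4.37
position: [0.5797, -0.1839, 0.2235]
eef_rot: [0.714, 0.7, -0.0, -0.0]
ft_force: [-5.0, -0.9, -2.1]
grip_width: 0.0154
grip_force: 29.4
```

```bash
python3 - <<'E'
from h import *
from workcell import *
s=state(); print(s['t'],s['position'],s['ft_force'],s['grip_width'])
c=camera("side"); np.savez("side3.npz",**c)
x0,x1,y0,y1=310,440,95,240
cv2.imwrite("pics/side3.png",cv2.resize(c["image"][y0:y1,x0:x1],None,fx=4.1,fy=4.1,interpolation=cv2.INTER_CUBIC)[:,:,::-1])
E
```

```text
4.3667 [ 0.57971485 -0.18391559  0.22349162] [-4.95153486 -0.86240851 -2.09946964] 0.01537763593364474
```

View pics/side3.png

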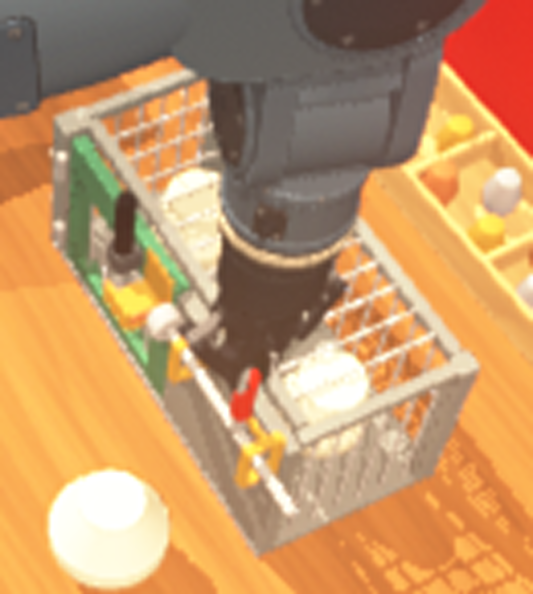

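The nose at crop (162,322) is clear of the keeper, whose copper lip side sits at about (145,300). I'll lower the bolt gently, release it and rise.

Request:
step_arm(plan=[{"dx": 0, "dy": -0.005, "dz": 0.02, "rx": 0, "ry": 0, "rz": 0}, {"dx": 0, "dy": -0.005, "dz": 0.04, "rx": 0, "ry": 0, "rz": 0}, {"dx": 0, "dy": -0.005, "dz": 0.06, "rx": 0, "ry": 0, "rz": 0}, {"dx": 0, "dy": -0.005, "dz": 0.067, "rx": 0, "ry": 0, "rz": 0}, {"dx": 0, "dy": -0.005, "dz": 0.067, "rx": 0, "ry": 0, "rz": 0}])

```text
t: 4.83
position: [0.5794, -0.1826, 0.2102]
eef_rot: [0.713, 0.701, 0.0, 0.0]
ft_force: [0.9, -0.9, -1.5]
grip_width: 0.0156
grip_force: 29.5
```

Request:
step_arm(plan=[{"dx": 0, "dy": 0, "dz": 0, "rx": 0, "ry": 0, "rz": 0}, {"dx": 0, "dy": 0, "dz": 0, "rx": 0, "ry": 0, "rz": 0}, {"dx": 0, "dy": 0, "dz": 0, "rx": 0, "ry": 0, "rz": 0}, {"dx": 0, "dy": 0, "dz": 0, "rx": 0, "ry": 0, "rz": 0}, {"dx": 0, "dy": 0, "dz": 0, "rx": 0, "ry": 0, "rz": 0}], claw=0)

```text
t: 5.25
position: [0.5791, -0.1828, 0.2103]
eef_rot: [0.713, 0.701, 0.0, 0.0]
ft_force: [-0.0, -0.4, -0.5]
grip_width: 0.0754
grip_force: 0.0
```

Request:
step_arm(plan=[{"dx": 0, "dy": 0, "dz": -0.1, "rx": 0, "ry": 0, "rz": 0}, {"dx": 0, "dy": 0, "dz": -0.25, "rx": 0, "ry": 0, "rz": 0}, {"dx": 0, "dy": 0, "dz": -0.4, "rx": 0, "ry": 0, "rz": 0}, {"dx": 0, "dy": 0, "dz": -0.45, "rx": 0, "ry": 0, "rz": 0}, {"dx": 0, "dy": 0, "dz": -0.45, "rx": 0, "ry": 0, "rz": 0}])

```text
t: 5.67
position: [0.58, -0.1832, 0.3031]
eef_rot: [0.713, 0.701, 0.001, 0.002]
ft_force: [-0.7, 0.0, 0.5]
grip_width: 0.0854
grip_force: 0.0
```

```bash
python3 - <<'E'
from h import *
from workcell import *
s=state(); print(s['t'],s['position'],s['ft_force'],frac(s,[.5905,.020,.3],-.03))
E
```

```text
5.6667 [ 0.58003034 -0.18316419  0.3030946 ] [-0.68776261  0.00574991  0.46693531] (array([1.0166, 0.034 , 0.0144]), array([0.0028, 0.0008, 0.008 ]))
```

Request:
step_arm(plan=[{"dx": 0.2, "dy": 0.01, "dz": 0, "rx": 0, "ry": 0, "rz": 0.006}, {"dx": 0.4, "dy": 0.02, "dz": 0, "rx": 0, "ry": 0, "rz": 0.006}, {"dx": 0.6, "dy": 0.03, "dz": 0, "rx": 0, "ry": 0, "rz": 0.006}, {"dx": 0.8, "dy": 0.035, "dz": 0, "rx": 0, "ry": 0, "rz": 0.006}, {"dx": 0.95, "dy": 0.038, "dz": 0, "rx": 0, "ry": 0, "rz": 0.006}])

```text
t: 6.08
position: [0.5896, 0.0098, 0.2994]
eef_rot: [0.716, 0.698, -0.0, -0.0]
ft_force: [0.8, 0.5, 0.2]
grip_width: 0.0855
grip_force: 0.0
```

```bash
python3 - <<'E'
from h import *
from workcell import *
s=state(); print(s['t'],s['position'],s['ft_force'],frac(s,[.5915,.020,.205],-.03))
c=camera("side"); np.savez("side4.npz",**c)
W=cloud(c); im=c["image"].astype(int); r,g,b=im[...,0],im[...,1],im[...,2]
q=np.zeros(r.shape,bool); q[150:220,340:400]=1; q&=(r>110)&(r>2.2*g)&(r>2.2*b)
print(q.sum(),np.nanmean(W[q],0), np.argwhere(q)[:,::-1].mean(0))
x0,x1,y0,y1=310,440,95,240
cv2.imwrite("pics/side4.png",cv2.resize(c["image"][y0:y1,x0:x1],None,fx=4.1,fy=4.1,interpolation=cv2.INTER_CUBIC)[:,:,::-1])
E
```

```text
6.0833 [0.58963162 0.00980994 0.2994242 ] [0.84336699 0.45816243 0.24181377] (array([0.051 , 0.0085, 0.4721]), array([-0.0007, -0.0003,  0.0026]))
57 [ 0.57524941 -0.18723055  0.23022677] [368.47368421 192.31578947]
```

View pics/side4.png

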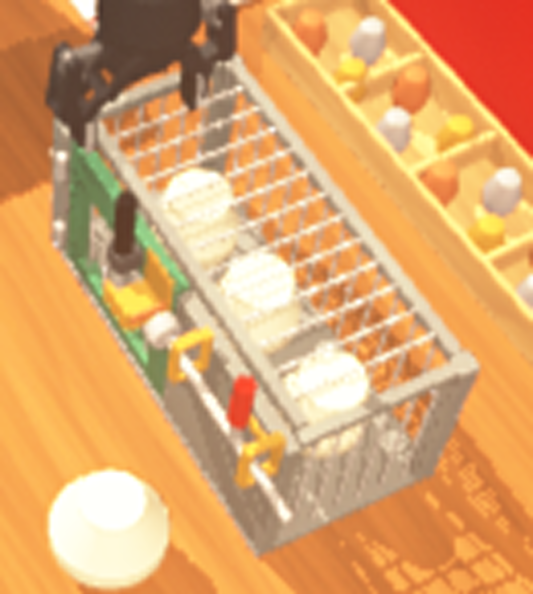

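The bolt stays drawn, with its nose at (160,328) and sagged clear of the keeper, and the globe at (110,525) has not moved. I'll go down over the black post.

Request:
step_arm(plan=[{"dx": 0.05, "dy": 0.008, "dz": 0.1, "rx": 0, "ry": 0, "rz": 0.002}, {"dx": 0.05, "dy": 0.008, "dz": 0.25, "rx": 0, "ry": 0, "rz": 0.002}, {"dx": 0.05, "dy": 0.008, "dz": 0.38, "rx": 0, "ry": 0, "rz": 0.002}, {"dx": 0.05, "dy": 0.008, "dz": 0.46, "rx": 0, "ry": 0, "rz": 0.002}, {"dx": 0.05, "dy": 0.008, "dz": 0.46, "rx": 0, "ry": 0, "rz": 0.002}])

```text
t: 6.55
position: [0.5898, 0.0169, 0.2041]
eef_rot: [0.718, 0.696, -0.002, -0.002]
ft_force: [-1.2, 0.0, -0.6]
grip_width: 0.0855
grip_force: 0.0
```

Request:
step_arm(plan=[{"dx": 0, "dy": 0, "dz": 0, "rx": 0, "ry": 0, "rz": 0}, {"dx": 0, "dy": 0, "dz": 0, "rx": 0, "ry": 0, "rz": 0}, {"dx": 0, "dy": 0, "dz": 0, "rx": 0, "ry": 0, "rz": 0}, {"dx": 0, "dy": 0, "dz": 0, "rx": 0, "ry": 0, "rz": 0}, {"dx": 0, "dy": 0, "dz": 0, "rx": 0, "ry": 0, "rz": 0}], claw=0.65)

```text
t: 6.97
position: [0.5924, 0.0169, 0.209]
eef_rot: [0.718, 0.696, 0.0, 0.0]
ft_force: [0.7, 0.1, -0.1]
grip_width: 0.03
grip_force: 0.0
```

Request:
step_arm(plan=[{"dx": 0, "dy": 0, "dz": 0, "rx": 0, "ry": 0, "rz": 0}, {"dx": 0, "dy": 0, "dz": 0, "rx": 0, "ry": 0, "rz": 0}, {"dx": 0, "dy": 0, "dz": 0, "rx": 0, "ry": 0, "rz": 0}, {"dx": 0, "dy": 0, "dz": 0, "rx": 0, "ry": 0, "rz": 0}], claw=1, squeeze=30)

```text
t: 7.3
position: [0.5925, 0.017, 0.2088]
eef_rot: [0.718, 0.696, 0.001, 0.0]
ft_force: [3.2, 0.4, 6.1]
grip_width: 0.0137
grip_force: 29.4
```

```bash
python3 - <<'E'
from h import *
from workcell import *
s=state(); print(s['t'],s['position'],s['ft_force'],s['ft_torque'],s['grip_width'])
th=.12
for yaw in(-.02,-.04):
  for th in(.12,.24,.36,.475):
    v=np.array([-.022,-.125]); R=lambda a:np.array([[np.cos(a),-np.sin(a)],[np.sin(a),np.cos(a)]])
    d=R(yaw)@(R(-th)@v-v); y=-.03-th
    print(yaw,th,d.round(4),*frac(s,[*(s['position'][:2]+d),s['position'][2]],y))
E
```

```text
7.3 [0.59247359 0.01697939 0.20880725] [3.21204322 0.36645854 6.05459349] [ 0.01607566 -0.59711913  0.00437059] 0.013690255805403301
-0.02 0.12 [-0.0147  0.0038] [ 0.0169 -0.0742 -0.0001] [ 0.0009 -0.0001  0.08  ]
-0.02 0.24 [-0.0289  0.0094] [ 0.0426 -0.1458 -0.0002] [ 0.0009 -0.0002  0.16  ]
-0.02 0.36 [-0.0423  0.0166] [ 0.0767 -0.2139 -0.0003] [ 9.0e-04 -2.0e-04  2.4e-01]
-0.02 0.475 [-0.0542  0.025 ] [ 0.1168 -0.2748 -0.0004] [ 9.000e-04 -3.000e-04  3.167e-01]
-0.04 0.12 [-0.0147  0.0041] [ 0.0184 -0.0738 -0.0001] [ 0.0009 -0.0001  0.08  ]
-0.04 0.24 [-0.0287  0.01  ] [ 0.0455 -0.145  -0.0002] [ 0.0009 -0.0002  0.16  ]
-0.04 0.36 [-0.042   0.0175] [ 0.0809 -0.2123 -0.0003] [ 9.0e-04 -2.0e-04  2.4e-01]
-0.04 0.475 [-0.0537  0.0261] [ 0.1222 -0.2724 -0.0004] [ 9.000e-04 -3.000e-04  3.167e-01]
```

Request:
step_arm(plan=[{"dx": 0.006, "dy": -0.03, "dz": 0, "rx": 0, "ry": 0, "rz": 0.032}, {"dx": 0.013, "dy": -0.06, "dz": 0, "rx": 0, "ry": 0, "rz": 0.064}, {"dx": 0.023, "dy": -0.09, "dz": 0, "rx": 0, "ry": 0, "rz": 0.096}, {"dx": 0.033, "dy": -0.118, "dz": 0, "rx": 0, "ry": 0, "rz": 0.128}, {"dx": 0.044, "dy": -0.1455, "dz": 0, "rx": 0, "ry": 0, "rz": 0.16}])

```text
t: 7.72
position: [0.5635, 0.0266, 0.2088]
eef_rot: [0.797, 0.605, 0.001, 0.001]
ft_force: [5.2, 0.7, 4.3]
grip_width: 0.0138
grip_force: 29.2
```

```bash
python3 - <<'E'
from h import *
from workcell import *
s=state(); print(s['t'],s['position'],s['ft_force'],s['ft_torque'],s['grip_width'])
p0=np.array([.5925,.017])
for th in(.285,.33,.38,.43,.475,.49):
    v=np.array([-.022,-.125]); R=lambda a:np.array([[np.cos(a),-np.sin(a)],[np.sin(a),np.cos(a)]])
    d=R(-.03)@(R(-th)@v-v)
    print(th,*frac(s,[*(p0+d),.2088],-.03-th))
E
```

```text
7.7167 [0.56351227 0.0266406  0.20881012] [5.1582593  0.73541084 4.2608167 ] [ 0.11844191 -0.87797401  0.02975801] 0.013813330187775651
0.285 [ 0.006  -0.0272  0.    ] [ 0.0011 -0.0003  0.0284]
0.33 [ 0.0127 -0.0549 -0.    ] [ 0.0011 -0.0003  0.0584]
0.38 [ 0.0217 -0.0854 -0.0001] [ 0.0011 -0.0004  0.0917]
0.43 [ 3.220e-02 -1.153e-01 -1.000e-04] [ 0.0011 -0.0004  0.125 ]
0.475 [ 0.0429 -0.1418 -0.0002] [ 0.001  -0.0004  0.155 ]
0.49 [ 0.0467 -0.1505 -0.0002] [ 0.001  -0.0004  0.165 ]
```

Spring force of about 5 N is on the tool and the grip width has not changed, so the gate is following. I'll finish the swing.

Request:
step_arm(plan=[{"dx": 0.006, "dy": -0.027, "dz": 0, "rx": 0, "ry": 0, "rz": 0.028}, {"dx": 0.013, "dy": -0.055, "dz": 0, "rx": 0, "ry": 0, "rz": 0.058}, {"dx": 0.022, "dy": -0.085, "dz": 0, "rx": 0, "ry": 0, "rz": 0.092}, {"dx": 0.032, "dy": -0.115, "dz": 0, "rx": 0, "ry": 0, "rz": 0.125}, {"dx": 0.043, "dy": -0.142, "dz": 0, "rx": 0, "ry": 0, "rz": 0.155}])

```text
t: 8.13
position: [0.5384, 0.0423, 0.2088]
eef_rot: [0.861, 0.508, 0.001, 0.001]
ft_force: [3.1, -2.5, 5.2]
grip_width: 0.014
grip_force: 29.3
```

Request:
step_arm(plan=[{"dx": 0, "dy": 0, "dz": 0, "rx": 0, "ry": 0, "rz": 0}, {"dx": 0, "dy": 0, "dz": 0, "rx": 0, "ry": 0, "rz": 0}, {"dx": 0, "dy": 0, "dz": 0, "rx": 0, "ry": 0, "rz": 0}])

```text
t: 8.38
position: [0.5386, 0.0421, 0.2088]
eef_rot: [0.86, 0.51, 0.0, 0.001]
ft_force: [2.1, -2.6, 7.6]
grip_width: 0.0137
grip_force: 30.2
```

```bash
python3 - <<'E'
from h import *
from workcell import *
s=state(); print(s['t'],s['position'],s['ft_force'],s['grip_width'],s['grip_force'])
c0=np.load("top0.npz"); ims=[]
for n,b in(("top",(235,365,95,215)),("side",(310,440,95,215))):
    c=camera(n); np.savez(n+"5.npz",**c); ims.append(cv2.resize(c["image"][b[2]:b[3],b[0]:b[1]],None,fx=3,fy=3,interpolation=cv2.INTER_CUBIC))
    W=cloud(c); im=c["image"].astype(int); r,g,bb=im[...,0],im[...,1],im[...,2]
    q=np.zeros(r.shape,bool); q[b[2]:b[3],b[0]:b[1]]=1; q&=(g>r+25)&(g>bb+15)&(abs(W[...,2]-.178)<.008)
    P=W[q]; l=cv2.fitLine((P[:,:2]).astype(np.float32),cv2.DIST_HUBER,0,.01,.01).ravel(); print(n,len(P),"angle from y",np.arctan2(l[0],l[1])%np.pi, P[P[:,0].argmin()],P[P[:,1].argmin()])
cv2.imwrite("pics/end.png",np.hstack(ims)[:,:,::-1])
E
```

```text
8.3833 [0.53863764 0.04208141 0.20875339] [ 2.07534259 -2.55142314  7.55763175] 0.01370292774183719 30.15099138021469
top 13 angle from y 0.988553 [ 0.52495749 -0.0188072   0.17368503] [ 0.53073822 -0.02248597  0.18067359]
side 79 angle from y 0.48782432 [ 0.52436619 -0.01913389  0.18426128] [ 0.53380748 -0.02343194  0.18323413]
```

View pics/end.png

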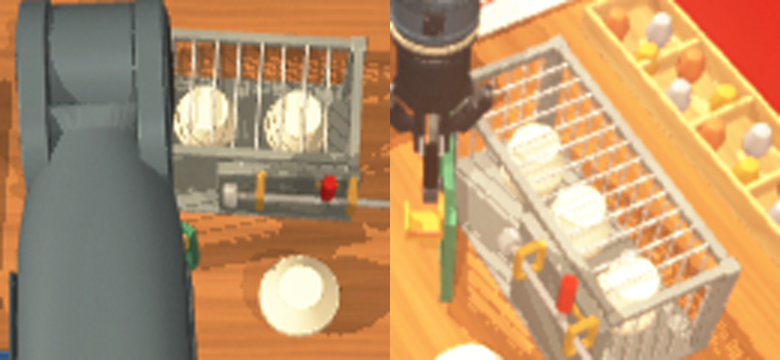

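The picture shows the gate open, with its free edge near side px (447,295) of the montage and the black post in the grip. The bolt is still drawn and the globe still stands at its place. The measured swing is about 0.46 rad, or roughly 88 mm of opening. I'll hand in.

```bash
python3 -c "
from workcell import *
print(close_job())"
```

```text
the job is handed in; nothing more can be done
None
```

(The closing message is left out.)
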